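# Push the last parts cases home in the spring rack

## Robot

A 7-joint arm with a two-finger parallel gripper is mounted at the origin on the work surface. World frame = base frame: x ahead of the robot, y to its left, z up, the work surface at z = 0. Lengths are in m, angles in degrees, forces in N, time in s.
With the tool pointing down it reaches from about 0.35 to 0.9 m from the base axis. Payload 8.1 kg.
Tool frame: the origin (TCP) lies midway between the tips of the shut fingers; the grasp point (between the pads) lies ctrl.tcp_to_grasp behind it (ctrl.tcp_to_grasp is the distance from the TCP to the grasp point, in m); z points along the fingers, y is the direction in which the jaws open and shut (so a half turn about z gives the same grasp; the last joint's range is limited). The gripper opens to 92 mm and grips with 3 to 60 N. Pads are 19 mm wide; open, the fingers measure 130 mm over their backs; the gripper's body (75 mm by 190 mm) begins 47 mm behind the grasp point.
Start: joints at [-80.134, 24.895, 1.432, 90.138, -0.665, 64.973, -4.303], TCP at [0.17, 0.602, 0.227] pointing down, gripper open.
Joint ranges: [-149.89, 149.89], [-25.12, 119.58], [-72.63, 75.52], [4.76, 147.25], [-75.54, 255.54], [6.69, 114.76], [-157.13, 157.13]. Speed limits (degrees/s): [127.2, 127.2, 172.46, 172.46, 180, 180, 180].

## Interface

Orientations are given as a 3x3 rotation matrix whose columns are the frame's x, y, z axes.
In Python, from plant import ctrl gives the robot as it stands. The module is installed in compiled form; this text tells all that it offers.
- The arm moves only by the tool send_rows, never from a script. Its argument "moves" is a list of rows, each an object of numbers: "dx", "dy", "dz": the shift along the tool's x, y, z in m; "ax", "ay", "az": the turn, a rotation vector about the tool's x, y, z in rad. In form: [{"dx": .., "dy": .., "dz": .., "ax": .., "ay": .., "az": ..}, ...]. A call has 1 to 8 rows; each row is the pose to reach, as a shift and turn from the pose measured when the call began, along the tool's axes at that moment; what a row does not reach only later rows make up. A row lasts 1/8 s, in which the tool goes at most 62.5 mm and 10.7 degrees, less where a joint would pass 70% of its speed; a pose out of reach is approached as far as the arm can. A call with a gripper value outside its range is refused whole. "hand" is the closure, from 0 (fully open) to 1 (shut), set as the call begins (left out, the last holds). The fingers move at their own pace and stop on an object; "newtons" is the grip in N (left out, the last holds). Time passes only in rows, so rows that repeat a pose let the fingers close. It gives the time, the measured TCP pose, the force and the opening at its end, in the units of the state.
- ctrl.sense(): the state, without advancing time (a new reading comes with each control period).
- ctrl.camera(name): name is "scene" or "top" or "wrist"; returns the picture (480x640x3 uint8, red, green, blue); there is no depth.
- ctrl.camera_model(name): a dict with "fov_y" (degrees; the focal length in pixels is half the picture's height over the tangent of half this angle, whatever the lens; pixels are square), "cx", "cy" (the principal point, pixels), "R" (3x3) and "t" (3): a world point X has camera coordinates R X + t; the wrist camera has in their place "tool_from_camera" (4x4, takes a point from camera to tool coordinates, whose origin is the TCP and whose axes are the flange's). Camera axes: x right, y down, z forward; pixel columns grow to the right and rows downward; lengths in m; the calibration is good to about 2 mm. A picture is of the moment at which its call begins: read the wrist's pose just before it. camera_model takes no time and is no camera call.
- ctrl.sign_off(): hands the job in, once; it reports no verdict.
The state is a dict: "clock": time; "qpos": joint angles; "dq": joint speeds; "joint_torque": joint torques, N m; "position": TCP position; "eef_rot": TCP orientation; "contact_force": force on the tool from outside, world axes, zero at the start; "ft_torque": the same for the moment, N m; "grip_width": finger opening in m.
Only numpy, scipy, OpenCV 4.12 (cv2) and the standard library are available. Lean on these libraries where they do the work, as an engineer would, in place of code of your own. Each camera call takes 0.05 s, during which the arm holds its last target. There are 200 camera calls.

## Task

Stand the odd grey parts case at the tail of the row of three in front of the spring rack, squarely in line with them, then push all four together as one straight, closed-up row into the rack until the side catch springs in behind the last case and holds the row. Push gently and stop as soon as the catch is in: do not ram the spring plate against its end stop, do not tip a case, and leave everything else on the bench where it stands.

Things in the scene. Friction and masses are not known exactly. Their poses are not given: they have to be found in the camera images.
- rack: spring rack fixed to the bench. Origin at bench height in the middle of its open mouth, x into the rack (push direction), y to the left of that. Two rails, 12 mm high and wide, inner faces at y = +-25 mm, run from x = 20 to 320 mm; from x = -5 to 20 they form a funnel, 65 mm wide at the mouth. No floor: cases slide on the bench. Over 16 N between the front case and the plate is ramming.
- rails_mid (a point): point on the bench midway between the rails, 170 mm past the mouth. A green carriage with a side catch and a spring plate is clamped on the rails, at a place that differs every time and is not tracked: the catch's holding face is 40 to 100 mm past the mouth, the plate 124 mm farther in. The carriage does not give when pushed.
- rails_end (a point): point on the bench midway between the rails' far ends, 320 mm past the mouth. The spring plate (upright, 46 mm wide, top 50 mm high) faces the mouth. Four cases take 144 mm, so it is pushed back 20 mm when the catch snaps in; it resists with 4 N at first contact, 8 N there, and meets a hard end stop 4.5 mm farther on.
- catch (a joint): catch: flat steel arm 14 to 24 mm above the bench on the rack's +y side, over the rail. 0 rad: sprung in, nose 7 mm into the channel. Entering cases swing it out to 0.05 to 0.11 rad (about 2 N on their sides); it stays out while the row passes, then springs to 0 behind the last case, which bears on it. Fingers kept over 25 mm above the bench clear rails and catch.
- case_a: grey plastic parts case, plain upright block 36 mm (its x, along the push) x 46 mm (its y) x 56 mm high, 80 to 160 g, identical to the other three; origin at the centre of its underside, z up. Front of the waiting row, nearest the rack's mouth (its centre about 40 mm before it); the row stands roughly in line with the rack, a few mm and degrees off, with gaps of some 3 to 20 mm.
- case_b: grey plastic parts case, plain upright block 36 mm (its x, along the push) x 46 mm (its y) x 56 mm high, 80 to 160 g, identical to the other three; origin at the centre of its underside, z up. Second in the waiting row.
- case_c: grey plastic parts case, plain upright block 36 mm (its x, along the push) x 46 mm (its y) x 56 mm high, 80 to 160 g, identical to the other three; origin at the centre of its underside, z up. Third and last in the waiting row (its centre about 134 mm before the mouth).
- case_d: grey plastic parts case, plain upright block 36 mm (its x, along the push) x 46 mm (its y) x 56 mm high, 80 to 160 g, identical to the other three; origin at the centre of its underside, z up. The odd case, standing apart between the row and the robot; it becomes the tail, the last case, behind case_c.
- jar: small jar, 44 mm across, 60 mm high, standing on the robot's side of the row; leave alone. Origin at the centre of its underside.
- mug: white mug, 80 mm across, 90 mm high; leave alone. Origin at the centre of its underside.
- spray: spray can, 60 mm across, 160 mm high; leave alone. Origin at the centre of its underside.
- bearing: steel bearing ring lying flat, 62 mm across, 18 mm high; leave alone. Origin at the centre of its underside.
- wrench: wrench lying on the bench; leave alone. Origin at the middle of its underside.
- driver: screwdriver lying on the bench; leave alone. Origin at the middle of its underside.
- carton: small cardboard carton, 50 x 70 x 40 mm high; leave alone. Origin at the centre of its underside.
Mind the look-alikes: they are no part of the job. What is shaped like the case_a but turquoise is not meant. Leave any purple look-alike of the case_c alone.

How it is judged:
By the outcome, as a careful person would: the job done as asked, in the order asked, and still so for the second after the job is handed in, with the robot touching nothing.
It also fails if it takes over 72 s, if anything falls off the work surface, if the arm or the gripper's body presses on something with over 40 N, if the wrist force passes 120 N, or if a joint passes its speed limit or range.

## Working session

There is one attempt and no reset: what is moved stays moved. The work goes in short steps, Python scripts to look and compute and a tool call to move; the robot and the scene stay as the last step left them, time stands still between calls to the robot, and variables do not carry over. Pictures are saved under pics/ and viewed, about 8 in all and at most 12, crops included, and the job is handed in when it is done.

Besides the shell and the picture viewer there is one more tool, called after ">>>" by a JSON object that holds its "name" and its "arguments". send_rows: Moves the arm, as the interface text tells. Its arguments: {"type":"object","properties":{"moves":{"type":"array"},"hand":{"type":"number"},"newtons":{"type":"number"}},"required":["moves"]}

```bash
mkdir -p pics; cat > h.py <<'E'
import numpy as np, cv2
from plant import ctrl
def shot(n,f):
    im=ctrl.camera(n); cv2.imwrite(f'pics/{f}.png',im[:,:,::-1]); return im
def cam(n,s=None):
    m=ctrl.camera_model(n); f=240/np.tan(np.radians(m['fov_y']/2))
    if 'R' in m: R=np.array(m['R']);t=np.array(m['t'])
    else:
        T=np.array(m['tool_from_camera']); W=np.eye(4);W[:3,:3]=s['eef_rot'];W[:3,3]=s['position']
        C=np.linalg.inv(W@T); R=C[:3,:3];t=C[:3,3]
    return R,t,f,m['cx'],m['cy']
def ray(c,px,z):
    R,t,f,cx,cy=c; px=np.atleast_2d(px).astype(float)
    d=np.c_[(px[:,0]-cx)/f,(px[:,1]-cy)/f,np.ones(len(px))]@R
    o=-R.T@t
    return o+d*((z-o[2])/d[:,2])[:,None]
def proj(c,X):
    R,t,f,cx,cy=c; p=np.atleast_2d(X)@R.T+t
    return np.c_[f*p[:,0]/p[:,2]+cx,f*p[:,1]/p[:,2]+cy]
E
python3 - <<'E'
from h import *
s=ctrl.sense(); print(s, ctrl.tcp_to_grasp)
for n in('top','scene','wrist'):
    shot(n,n+'0'); print(n,ctrl.camera_model(n))
E
```

```text
{'clock': 0.0, 'qpos': array([-80.13557337,  24.93782271,   1.42965429,  90.18963435,
        -0.66471396,  64.9745056 ,  -4.30173608]), 'dq': array([0.04736665, 0.07362112, 0.01765975, 0.10112933, 0.02523404,
       0.06757473, 0.09179459]), 'joint_torque': array([ 1.70365252e-04, -6.67864609e+01,  9.84794386e-01, -3.14452565e+01,
       -6.07695244e-02,  4.29816486e-02,  1.53826068e-04]), 'position': array([0.16947773, 0.60103519, 0.22592628]), 'eef_rot': array([[-9.62480098e-01,  2.71352106e-01, -3.09027973e-04],
       [ 2.71352247e-01,  9.62478769e-01, -1.60521849e-03],
       [-1.38146554e-04, -1.62884628e-03, -9.99998664e-01]]), 'contact_force': array([ 0.84246927, -0.07048808, -0.19187035]), 'ft_torque': array([-4.37273228e-02, -9.85394253e-05, -2.95812690e-02]), 'grip_width': 0.09186407855056258} 0.0188
top {'fov_y': 49.99470008567032, 'cx': 314.58453602346566, 'cy': 232.47506420539256, 'R': array([[-1.19203513e-01, -9.92869704e-01, -5.23635932e-04],
       [-9.71152111e-01,  1.16705780e-01, -2.07950324e-01],
       [ 2.06528688e-01, -2.42798791e-02, -9.78139248e-01]]), 't': array([0.01588246, 0.58408755, 0.95723317])}
scene {'fov_y': 56.802964336105376, 'cx': 316.4317530623751, 'cy': 240.0288925113158, 'R': array([[-0.36982923,  0.92892734, -0.01789791],
       [ 0.60481535,  0.2260796 , -0.76360095],
       [-0.70528345, -0.29322688, -0.64544036]]), 't': array([ 0.27793737, -0.31070484,  1.22687342])}
wrist {'fov_y': 64.14156469146604, 'cx': 323.8089420824629, 'cy': 239.26285332263814, 'tool_from_camera': array([[ 8.60634077e-04, -9.62446888e-01, -2.71468685e-01,
         7.31212322e-02],
       [ 9.99999028e-01,  1.12598026e-03, -8.21689453e-04,
         1.48018087e-03],
       [ 1.09650084e-03, -2.71467715e-01,  9.62446922e-01,
        -1.57789071e-01],
       [ 0.00000000e+00,  0.00000000e+00,  0.00000000e+00,
         1.00000000e+00]])}
```

View pics/top0.png

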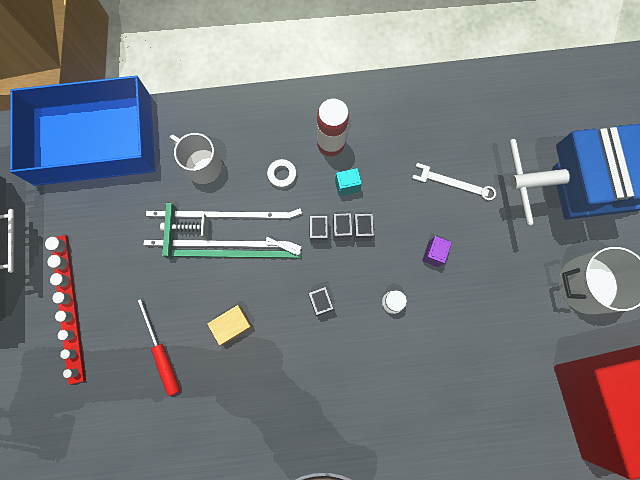

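View pics/scene0.png

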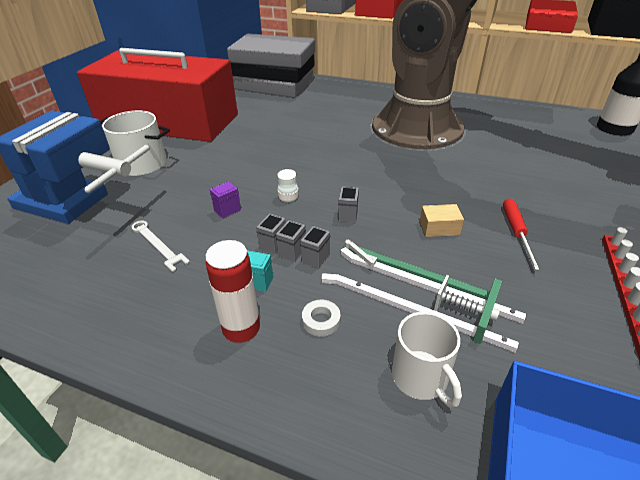

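The top view (rows = world −x downward, columns = −y) shows the rack with its mouth at about (300,230) and its push direction to the left. The row is a (319,228), b (343,224), c (364,224), with d at (320,301) and the jar at (395,301). Next I'll measure these.

```bash
python3 - <<'E'
from h import *
im=cv2.imread('pics/top0.png'); c=cam('top')
for n,p,z in [('a',(319,228),.056),('b',(343,224),.056),('c',(364,224),.056),('d',(320,301),.056),('jar',(395,301),.06)]:
    print(n,ray(c,p,z).round(3))
for p in [(147,214),(268,215),(300,210),(147,243),(268,243),(300,252)]: print(p,ray(c,p,.012).round(4))
v=cv2.resize(im[195:325,140:410],None,fx=2.9,fy=2.9,interpolation=cv2.INTER_CUBIC); cv2.imwrite('pics/topz.png',v)
E
```

```text
a [[ 0.591 -0.064  0.056]]
b [[ 0.593 -0.112  0.056]]
c [[ 0.588 -0.154  0.056]]
d [[ 0.447 -0.048  0.056]]
jar [[ 0.43  -0.192  0.06 ]]
(147, 214) [[0.6734 0.2885 0.012 ]]
(268, 215) [[0.641  0.0372 0.012 ]]
(300, 210) [[ 0.6437 -0.0305  0.012 ]]
(147, 243) [[0.6115 0.2917 0.012 ]]
(268, 243) [[0.5816 0.0432 0.012 ]]
(300, 252) [[ 0.555  -0.0204  0.012 ]]
```

View pics/topz.png

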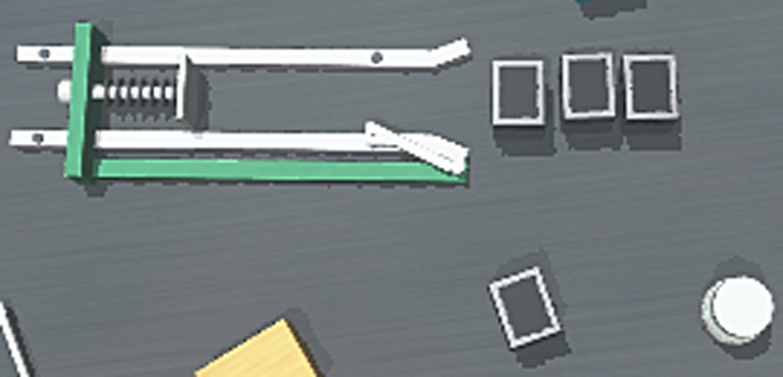

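```bash
cat >> h.py <<'E'
def rects(im,c,seeds,thr=150,z=.056):
    g=im.min(2) if im.ndim==3 else im
    k=4; G=cv2.resize(g,None,fx=k,fy=k,interpolation=cv2.INTER_CUBIC)
    cs,_=cv2.findContours((G>thr).astype('u1')*255,cv2.RETR_EXTERNAL,cv2.CHAIN_APPROX_NONE)
    out={}
    for n,s in seeds.items():
        for q in cs:
            if cv2.contourArea(q)>300 and cv2.pointPolygonTest(q,(s[0]*k+1.5,s[1]*k+1.5),False)>0:
                P=ray(c,(q[:,0].astype(float)-1.5)/k,z)[:,:2]
                out[n]=cv2.minAreaRect((P*1e3).astype('f4'))
    return out
def goto(p,ang):
    """tool x heading ang deg, tool down; prints shift+turn in tool axes"""
    s=ctrl.sense(); R=np.array(s['eef_rot']); a=np.radians(ang)
    x=np.array([np.cos(a),np.sin(a),0]);T=np.c_[x,[x[1],-x[0],0],[0,0,-1]]
    from scipy.spatial.transform import Rotation as Q
    print('shift',(R.T@(np.array(p)-s['position'])).round(4),'turn',Q.from_matrix(R.T@T).as_rotvec().round(3))
E
python3 - <<'E'
from h import *
im=cv2.imread('pics/top0.png'); c=cam('top')
for k,v in rects(im,c,dict(a=(319,228),b=(343,224),c=(364,224),d=(320,301)),140).items(): print(k,np.round(v[0],1),np.round(v[1],1),round(v[2],1))
z=lambda x,y:(x/2.9+140,y/2.9+195)
for n,p,h in [('nose',z(366,124),.019),('armend',z(465,160),.019),('plateT',z(185,54),.05),('plateB',z(180,117),.05),('spraytop',(333,113),.16),('spraybase',(334,148),0),('turq',(348,184),.056)]: print(n,ray(c,p,h).round(3))
goto([.447,-.10,.22],263)
E
```

```text
a [594.6 -62.5] [34.9 45.1] 83.3
b [ 593.7 -111.1] [35.8 45.4] 86.1
c [ 587.9 -153.9] [36.4 45.8] 84.9
d [448.2 -49.5] [45.6 36.2] 13.1
nose [[0.592 0.045 0.019]]
armend [[ 0.557 -0.022  0.019]]
plateT [[0.65  0.163 0.05 ]]
plateB [[0.605 0.17  0.05 ]]
spraytop [[ 0.784 -0.113  0.16 ]]
spraybase [[ 0.776 -0.12   0.   ]]
turq [[ 0.675 -0.133  0.056]]
shift [-0.4573 -0.5996  0.0069] turn [-1.000e-03 -1.000e-03 -1.723e+00]
```

```bash
python3 -c "
from h import *
goto([.4482,-.0495,.20],283.1)"
```

```text
shift [-0.4448 -0.5506  0.0268] turn [-1.000e-03 -1.000e-03 -2.074e+00]
```

>>> {"name": "send_rows", "arguments": {"moves": [{"dx": -0.222,"dy": -0.275,"dz": 0.013,"az": -1.037},{"dx": -0.222,"dy": -0.275,"dz": 0.013,"az": -1.037},{"dx": -0.222,"dy": -0.275,"dz": 0.013,"az": -1.037},{"dx": -0.222,"dy": -0.275,"dz": 0.013,"az": -1.037},{"dx": -0.222,"dy": -0.275,"dz": 0.013,"az": -1.037},{"dx": -0.222,"dy": -0.275,"dz": 0.013,"az": -1.037},{"dx": -0.445,"dy": -0.551,"dz": 0.027,"az": -2.074},{"dx": -0.445,"dy": -0.551,"dz": 0.027,"az": -2.074}], "hand": 0.2}}

```text
schema error: expected keys dx, dy, dz, ax, ay, az
```

```bash
python3 -c "
from h import *
goto([.4482,-.0495,.20],283.1); print(ctrl.sense()['position'],ctrl.sense()['qpos'])"
```

```text
shift [-0.4448 -0.5506  0.0268] turn [-1.000e-03 -1.000e-03 -2.074e+00]
[0.1695377  0.60117871 0.22614105] [-80.13359128  24.92695786   1.43073621  90.17530068  -0.66476801
  64.97333277  -4.30152961]
```

>>> {"name": "send_rows", "arguments": {"moves": [{"dx": -0.222,"dy": -0.275,"dz": 0.013,"ax": 0,"ay": 0,"az": -1.037},{"dx": -0.222,"dy": -0.275,"dz": 0.013,"ax": 0,"ay": 0,"az": -1.037},{"dx": -0.222,"dy": -0.275,"dz": 0.013,"ax": 0,"ay": 0,"az": -1.037},{"dx": -0.222,"dy": -0.275,"dz": 0.013,"ax": 0,"ay": 0,"az": -1.037},{"dx": -0.222,"dy": -0.275,"dz": 0.013,"ax": 0,"ay": 0,"az": -1.037},{"dx": -0.222,"dy": -0.275,"dz": 0.013,"ax": 0,"ay": 0,"az": -1.037},{"dx": -0.445,"dy": -0.551,"dz": 0.027,"ax": 0,"ay": 0,"az": -2.074},{"dx": -0.445,"dy": -0.551,"dz": 0.027,"ax": 0,"ay": 0,"az": -2.074}], "hand": 0.2}}

```text
clock: 1.15
position: [0.35, 0.1824, 0.2097]
eef_rot: [[-0.481, -0.877, 0.0], [-0.877, 0.481, -0.001], [0.001, -0.001, -1.0]]
contact_force: [1.3, -0.3, -0.1]
grip_width: 0.0734
```

```bash
python3 -c "
from h import *
goto([.4482,-.0495,.20],283.1); print(ctrl.sense()['position'],ctrl.sense()['qpos'])"
```

```text
shift [ 0.156  -0.1977  0.01  ] turn [-0.    -0.001 -0.731]
[0.34998963 0.1824345  0.20966733] [-37.55678127   4.27050745   2.34843331 121.19477673  -0.14029271
  54.566302   116.09530536]
```

```bash
python3 -c "
from h import *
goto([.4482,-.0495,.20],103.1)"
```

```text
shift [ 0.156  -0.1977  0.01  ] turn [-1.000e-03  0.000e+00  2.411e+00]
```

>>> {"name": "send_rows", "arguments": {"moves": [{"dx": 0.05,"dy": -0.06,"dz": 0.0,"ax": 0,"ay": 0,"az": 1.3},{"dx": 0.07,"dy": -0.09,"dz": 0.0,"ax": 0,"ay": 0,"az": 1.3},{"dx": 0.1,"dy": -0.12,"dz": 0.0,"ax": 0,"ay": 0,"az": 1.3},{"dx": 0.12,"dy": -0.15,"dz": 0.01,"ax": 0,"ay": 0,"az": 1.3},{"dx": 0.156,"dy": -0.198,"dz": 0.01,"ax": 0,"ay": 0,"az": 2.411},{"dx": 0.156,"dy": -0.198,"dz": 0.01,"ax": 0,"ay": 0,"az": 2.411},{"dx": 0.156,"dy": -0.198,"dz": 0.01,"ax": 0,"ay": 0,"az": 2.411},{"dx": 0.156,"dy": -0.198,"dz": 0.01,"ax": 0,"ay": 0,"az": 2.411}]}}

```text
clock: 2.15
position: [0.4483, -0.0498, 0.1998]
eef_rot: [[-0.904, 0.429, -0.0], [0.429, 0.904, -0.001], [-0.0, -0.001, -1.0]]
contact_force: [-0.5, -0.6, 0.6]
grip_width: 0.0735
```

```bash
python3 -c "
from h import *
goto([.4482,-.0495,.20],103.1)"
```

```text
shift [ 0.0002  0.0003 -0.0002] turn [-0.001  0.001  0.899]
```

>>> {"name": "send_rows", "arguments": {"moves": [{"dx": 0,"dy": 0,"dz": 0,"ax": 0,"ay": 0,"az": 0.899},{"dx": 0,"dy": 0,"dz": 0,"ax": 0,"ay": 0,"az": 0.899},{"dx": 0,"dy": 0,"dz": 0,"ax": 0,"ay": 0,"az": 0.899},{"dx": 0,"dy": 0,"dz": 0,"ax": 0,"ay": 0,"az": 0.899},{"dx": 0,"dy": 0,"dz": 0,"ax": 0,"ay": 0,"az": 0.899},{"dx": 0,"dy": 0,"dz": 0,"ax": 0,"ay": 0,"az": 0.899},{"dx": 0,"dy": 0,"dz": 0,"ax": 0,"ay": 0,"az": 0.899}]}}

```text
clock: 3.02
position: [0.4482, -0.0498, 0.1997]
eef_rot: [[-0.23, 0.973, -0.001], [0.973, 0.23, -0.001], [-0.001, -0.001, -1.0]]
contact_force: [0.5, 0.3, -0.6]
grip_width: 0.0735
```

```bash
python3 -c "
from h import *
s=ctrl.sense(); print(s['position'],s['qpos']); shot('wrist','w1')
c=cam('wrist',s)
for p in ([.4482,-.0495,.056],[.5946,-.0625,.056],[.5879,-.1539,.056]): print(proj(c,p))
goto([.4482,-.0495,.03],103.1)"
```

```text
[ 0.44816021 -0.04979224  0.19973367] [-29.57974127  10.66659208  34.28723194 117.42747272  -7.32074493
  53.97474416  21.893115  ]
[[323.32679931 225.75014462]]
[[488.77212034 279.4185515 ]]
[[446.83635367 369.47698857]]
shift [0.0004 0.0002 0.1698] turn [-0.001  0.001  0.003]
```

View pics/w1.png

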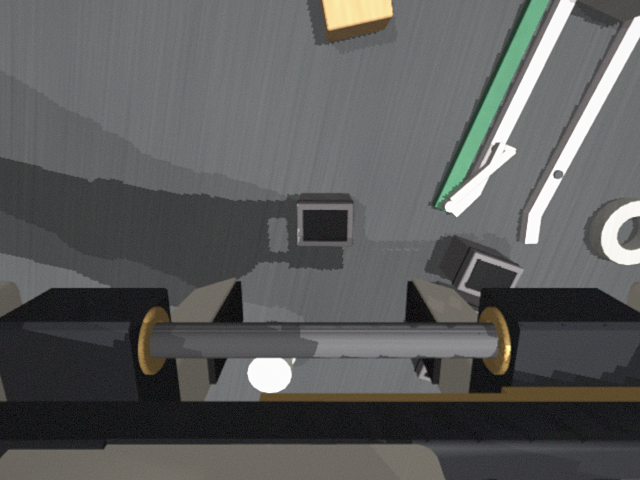

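d's rim is centred at (325,224), within 2 px of the prediction. The catch nose is at (513,150), the mouth at (440,207)–(532,240) and case a at (490,275). I'll descend and grip d.

>>> {"name": "send_rows", "arguments": {"moves": [{"dx": 0,"dy": 0,"dz": 0.06,"ax": 0,"ay": 0,"az": 0},{"dx": 0,"dy": 0,"dz": 0.11,"ax": 0,"ay": 0,"az": 0},{"dx": 0,"dy": 0,"dz": 0.14,"ax": 0,"ay": 0,"az": 0},{"dx": 0,"dy": 0,"dz": 0.16,"ax": 0,"ay": 0,"az": 0},{"dx": 0,"dy": 0,"dz": 0.17,"ax": 0,"ay": 0,"az": 0},{"dx": 0,"dy": 0,"dz": 0.17,"ax": 0,"ay": 0,"az": 0}]}}

```text
clock: 3.82
position: [0.448, -0.0501, 0.0296]
eef_rot: [[-0.23, 0.973, -0.001], [0.973, 0.23, -0.001], [-0.001, -0.001, -1.0]]
contact_force: [-0.9, -0.9, 0.7]
grip_width: 0.0738
```

>>> {"name": "send_rows", "arguments": {"moves": [{"dx": 0,"dy": 0,"dz": 0,"ax": 0,"ay": 0,"az": 0},{"dx": 0,"dy": 0,"dz": 0,"ax": 0,"ay": 0,"az": 0},{"dx": 0,"dy": 0,"dz": 0,"ax": 0,"ay": 0,"az": 0},{"dx": 0,"dy": 0,"dz": 0,"ax": 0,"ay": 0,"az": 0},{"dx": 0,"dy": 0,"dz": 0,"ax": 0,"ay": 0,"az": 0}], "hand": 1, "newtons": 15}}

```text
clock: 4.45
position: [0.4484, -0.05, 0.03]
eef_rot: [[-0.231, 0.973, -0.0], [0.973, 0.231, -0.001], [-0.001, -0.0, -1.0]]
contact_force: [-0.1, 0.7, 7.5]
grip_width: 0.0459
```

```bash
python3 - <<'E'
from h import *
# rack axis from top view: inner/outer edges of white rails at z=.012
im=cv2.imread('pics/top0.png').astype(int); c=cam('top')
w=im.min(2)
def line(cols,r0,r1):
    P=[]
    for x in cols:
        col=w[r0:r1,x]; m=np.where(col>190)[0]
        if len(m)>2: P.append((x,r0+m.mean()))
    P=np.array(P); W=ray(c,P,.012)[:,:2]
    vx,vy,x0,y0=cv2.fitLine((W*1e3).astype('f4'),cv2.DIST_HUBER,0,.01,.01).ravel()
    if vy<0: vx,vy=-vx,-vy
    print('ang',np.degrees(np.arctan2(vy,vx)).round(2),len(P),'x at y=40:',(x0+(40-y0)*vx/vy).round(1),'at 250',(x0+(250-y0)*vx/vy).round(1))
line(list(range(176,196))+list(range(212,262)),208,222)
line(list(range(176,255)),236,250)
for p in [(300,208.5),(301,213)]: print(ray(c,p,.012).round(4))
print(ctrl.sense()['position'],ctrl.sense()['contact_force'])
E
```

```text
ang 82.62 70 x at y=40: 643.0 at 250 670.2
ang 82.46 79 x at y=40: 580.2 at 250 608.0
[[ 0.6469 -0.0309  0.012 ]]
[[ 0.637  -0.0318  0.012 ]]
[ 0.44838272 -0.04998117  0.03000794] [-0.09205585  0.69277143  7.54785021]
```

```bash
cat >> h.py <<'E'
H=82.55
def rk(s,v=0,z=.03):
    a=np.radians(H); u=np.array([np.cos(a),np.sin(a)]); p=np.array([.6116,.040])+(s-.0615)*u+v*np.array([-u[1],u[0]])
    return [p[0],p[1],z]
def rs(p):
    a=np.radians(H); u=np.array([np.cos(a),np.sin(a)]); d=np.array(p[:2])-[.6116,.040]
    return (d@u+.0615).round(4),(d@[-u[1],u[0]]).round(4)
E
python3 -c "
from h import *
print(rk(-.18)); goto(rk(-.18,z=.12),H)
for p in ([.5946,-.0625],[.5937,-.1111],[.5879,-.1539]): print(rs(p))"
```

```text
[np.float64(0.5802868820795374), np.float64(-0.19946135104876359), 0.03]
shift [-0.1759  0.0938 -0.0899] turn [-0.     0.001  0.363]
(np.float64(-0.0423), np.float64(0.0036))
(np.float64(-0.0906), np.float64(-0.0018))
(np.float64(-0.1338), np.float64(-0.0016))
```

>>> {"name": "send_rows", "arguments": {"moves": [{"dx": 0,"dy": 0,"dz": -0.05,"ax": 0,"ay": 0,"az": 0},{"dx": 0,"dy": 0,"dz": -0.09,"ax": 0,"ay": 0,"az": 0},{"dx": -0.05,"dy": 0.03,"dz": -0.09,"ax": 0,"ay": 0,"az": 0.12},{"dx": -0.1,"dy": 0.055,"dz": -0.09,"ax": 0,"ay": 0,"az": 0.24},{"dx": -0.15,"dy": 0.08,"dz": -0.09,"ax": 0,"ay": 0,"az": 0.363},{"dx": -0.176,"dy": 0.094,"dz": -0.09,"ax": 0,"ay": 0,"az": 0.363},{"dx": -0.176,"dy": 0.094,"dz": -0.09,"ax": 0,"ay": 0,"az": 0.363},{"dx": -0.176,"dy": 0.094,"dz": -0.09,"ax": 0,"ay": 0,"az": 0.363}]}}

```text
clock: 5.45
position: [0.5796, -0.1987, 0.1195]
eef_rot: [[0.13, 0.992, -0.002], [0.992, -0.13, 0.0], [-0.0, -0.002, -1.0]]
contact_force: [-0.4, 0.8, -1.5]
grip_width: 0.0458
```

```bash
python3 -c "
from h import *
goto(rk(-.18,z=.0305),H); shot('top','t2')
s=ctrl.sense(); print(s['contact_force'],s['grip_width'],s['qpos']);shot('wrist','w2')"
```

```text
shift [-0.0007  0.001   0.089 ] turn [-0.002  0.    -0.   ]
[-0.2128976   0.48370268 -1.8892049 ] 0.045637614135123565 [-10.4921921   33.34444246  36.67698211 101.00046629 -23.99877773
  53.7711807   28.74541544]
```

View pics/w2.png

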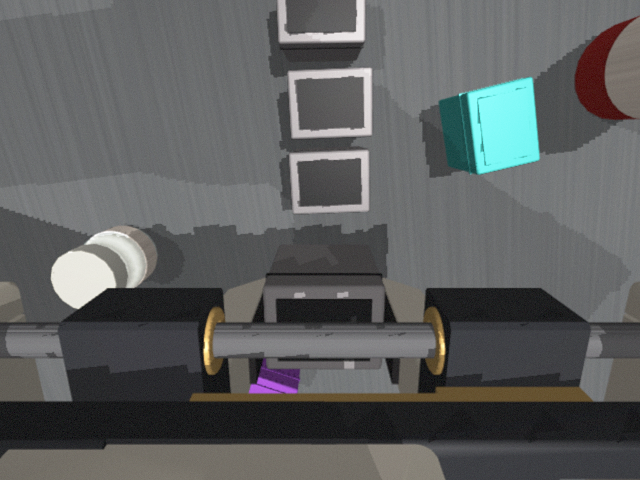

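The row is visible: c (330,182), b (330,103), a (320,20). d is held squarely behind them. Turquoise is about 39 mm to the right, so there is room for the fingers. I'll lower d.

>>> {"name": "send_rows", "arguments": {"moves": [{"dx": 0,"dy": 0.001,"dz": 0.05,"ax": 0,"ay": 0,"az": 0},{"dx": -0.001,"dy": 0.001,"dz": 0.075,"ax": -0.002,"ay": 0,"az": 0},{"dx": -0.001,"dy": 0.001,"dz": 0.085,"ax": -0.002,"ay": 0,"az": 0},{"dx": -0.001,"dy": 0.001,"dz": 0.088,"ax": -0.002,"ay": 0,"az": 0},{"dx": -0.001,"dy": 0.001,"dz": 0.089,"ax": -0.002,"ay": 0,"az": 0},{"dx": -0.001,"dy": 0.001,"dz": 0.089,"ax": -0.002,"ay": 0,"az": 0}]}}

```text
clock: 6.3
position: [0.5811, -0.1994, 0.0318]
eef_rot: [[0.129, 0.992, 0.002], [0.992, -0.129, -0.0], [0.0, 0.002, -1.0]]
contact_force: [-0.6, 0.5, -1.5]
grip_width: 0.0459
```

>>> {"name": "send_rows", "arguments": {"moves": [{"dx": 0,"dy": 0,"dz": 0,"ax": 0,"ay": 0,"az": 0},{"dx": 0,"dy": 0,"dz": 0,"ax": 0,"ay": 0,"az": 0},{"dx": 0,"dy": 0,"dz": 0,"ax": 0,"ay": 0,"az": 0},{"dx": 0,"dy": 0,"dz": -0.04,"ax": 0,"ay": 0,"az": 0},{"dx": 0,"dy": 0,"dz": -0.05,"ax": 0,"ay": 0,"az": 0},{"dx": 0,"dy": 0,"dz": -0.05,"ax": 0,"ay": 0,"az": 0}], "hand": 0.3}}

```text
clock: 7.05
position: [0.5814, -0.1994, 0.0822]
eef_rot: [[0.129, 0.992, 0.004], [0.992, -0.129, -0.0], [0.0, 0.004, -1.0]]
contact_force: [1.1, -0.5, -0.2]
grip_width: 0.0644
```

```bash
python3 -c "
from h import *
for s in (-.1338,-.0906,-.0423): goto(rk(s,z=.032),H)
print(ctrl.sense()['position'])"
```

```text
shift [ 0.0459 -0.0012  0.0502] turn [ 0.004 -0.     0.001]
shift [ 0.0891 -0.0012  0.0503] turn [ 0.004 -0.     0.001]
shift [ 0.1374 -0.0012  0.0503] turn [ 0.004 -0.     0.001]
[ 0.58142387 -0.1993528   0.08224159]
```

>>> {"name": "send_rows", "arguments": {"moves": [{"dx": 0.046,"dy": -0.001,"dz": 0,"ax": 0.004,"ay": 0,"az": 0.001},{"dx": 0.046,"dy": -0.001,"dz": 0,"ax": 0.004,"ay": 0,"az": 0.001},{"dx": 0.046,"dy": -0.001,"dz": 0.03,"ax": 0.004,"ay": 0,"az": 0.001},{"dx": 0.046,"dy": -0.001,"dz": 0.05,"ax": 0.004,"ay": 0,"az": 0.001},{"dx": 0.046,"dy": -0.001,"dz": 0.05,"ax": 0.004,"ay": 0,"az": 0.001}]}}

```text
clock: 7.68
position: [0.5849, -0.1536, 0.0302]
eef_rot: [[0.13, 0.991, -0.004], [0.991, -0.13, 0.001], [0.0, -0.004, -1.0]]
contact_force: [-0.3, -0.4, 0.5]
grip_width: 0.0643
```

>>> {"name": "send_rows", "arguments": {"moves": [{"dx": 0,"dy": 0,"dz": 0,"ax": 0,"ay": 0,"az": 0},{"dx": 0,"dy": 0,"dz": 0,"ax": 0,"ay": 0,"az": 0},{"dx": 0,"dy": 0,"dz": 0,"ax": 0,"ay": 0,"az": 0},{"dx": 0,"dy": 0,"dz": 0,"ax": 0,"ay": 0,"az": 0}], "hand": 1, "newtons": 6}}

```text
clock: 8.18
position: [0.5854, -0.1539, 0.0308]
eef_rot: [[0.13, 0.991, -0.003], [0.991, -0.13, 0.0], [-0.0, -0.003, -1.0]]
contact_force: [0.4, -0.3, 1.8]
grip_width: 0.0464
```

>>> {"name": "send_rows", "arguments": {"moves": [{"dx": 0,"dy": 0,"dz": 0,"ax": 0,"ay": 0,"az": 0},{"dx": 0,"dy": 0,"dz": 0,"ax": 0,"ay": 0,"az": 0},{"dx": 0,"dy": 0,"dz": 0,"ax": 0,"ay": 0,"az": 0},{"dx": 0,"dy": 0,"dz": -0.04,"ax": 0,"ay": 0,"az": 0},{"dx": 0,"dy": 0,"dz": -0.05,"ax": 0,"ay": 0,"az": 0}], "hand": 0.3}}

```text
clock: 8.8
position: [0.5866, -0.1546, 0.0828]
eef_rot: [[0.13, 0.991, -0.0], [0.991, -0.13, -0.0], [-0.0, -0.0, -1.0]]
contact_force: [0.1, 0.6, 0.3]
grip_width: 0.0643
```

```bash
python3 -c "
from h import *
goto(rk(-.0906,z=.032),H)
print(rs(ctrl.sense()['position']))"
```

```text
shift [ 0.0441 -0.0005  0.0508] turn [-0.     0.    -0.001]
(np.float64(-0.1347), np.float64(-0.0005))
```

Same again for b.

>>> {"name": "send_rows", "arguments": {"moves": [{"dx": 0.044,"dy": -0.0005,"dz": 0,"ax": 0,"ay": 0,"az": 0},{"dx": 0.044,"dy": -0.0005,"dz": 0,"ax": 0,"ay": 0,"az": 0},{"dx": 0.044,"dy": -0.0005,"dz": 0.03,"ax": 0,"ay": 0,"az": 0},{"dx": 0.044,"dy": -0.0005,"dz": 0.05,"ax": 0,"ay": 0,"az": 0},{"dx": 0.044,"dy": -0.0005,"dz": 0.05,"ax": 0,"ay": 0,"az": 0}]}}

```text
clock: 9.43
position: [0.5903, -0.111, 0.031]
eef_rot: [[0.131, 0.991, -0.004], [0.991, -0.131, -0.0], [-0.001, -0.004, -1.0]]
contact_force: [0.5, 0.2, -0.2]
grip_width: 0.0643
```

>>> {"name": "send_rows", "arguments": {"moves": [{"dx": 0,"dy": 0,"dz": 0,"ax": 0,"ay": 0,"az": 0},{"dx": 0,"dy": 0,"dz": 0,"ax": 0,"ay": 0,"az": 0},{"dx": 0,"dy": 0,"dz": 0,"ax": 0,"ay": 0,"az": 0},{"dx": 0,"dy": 0,"dz": 0,"ax": 0,"ay": 0,"az": 0}], "hand": 1, "newtons": 6}}

```text
clock: 9.93
position: [0.5909, -0.1112, 0.0317]
eef_rot: [[0.131, 0.991, -0.002], [0.991, -0.131, -0.0], [-0.001, -0.002, -1.0]]
contact_force: [0.6, -1.1, 3.5]
grip_width: 0.0464
```

>>> {"name": "send_rows", "arguments": {"moves": [{"dx": 0,"dy": 0,"dz": 0,"ax": 0,"ay": 0,"az": 0},{"dx": 0,"dy": 0,"dz": 0,"ax": 0,"ay": 0,"az": 0},{"dx": 0,"dy": 0,"dz": 0,"ax": 0,"ay": 0,"az": 0},{"dx": 0,"dy": 0,"dz": -0.04,"ax": 0,"ay": 0,"az": 0},{"dx": 0,"dy": 0,"dz": -0.05,"ax": 0,"ay": 0,"az": 0}], "hand": 0.3}}

```text
clock: 10.55
position: [0.5921, -0.1117, 0.0835]
eef_rot: [[0.131, 0.991, 0.0], [0.991, -0.131, -0.001], [-0.001, 0.0, -1.0]]
contact_force: [0.4, -0.4, -0.2]
grip_width: 0.0642
```

```bash
python3 -c "
from h import *
goto(rk(-.0423,z=.032),H)
print(rs(ctrl.sense()['position']))"
```

```text
shift [ 0.0492 -0.0004  0.0515] turn [ 0.     0.001 -0.002]
(np.float64(-0.0915), np.float64(-0.0003))
```

>>> {"name": "send_rows", "arguments": {"moves": [{"dx": 0.049,"dy": -0.0005,"dz": 0,"ax": 0,"ay": 0,"az": -0.002},{"dx": 0.049,"dy": -0.0005,"dz": 0,"ax": 0,"ay": 0,"az": -0.002},{"dx": 0.049,"dy": -0.0005,"dz": 0.03,"ax": 0,"ay": 0,"az": -0.002},{"dx": 0.049,"dy": -0.0005,"dz": 0.05,"ax": 0,"ay": 0,"az": -0.002},{"dx": 0.049,"dy": -0.0005,"dz": 0.05,"ax": 0,"ay": 0,"az": -0.002}]}}

```text
clock: 11.18
position: [0.5965, -0.0633, 0.0318]
eef_rot: [[0.13, 0.992, -0.003], [0.992, -0.13, -0.001], [-0.001, -0.003, -1.0]]
contact_force: [-1.0, 0.8, 0.5]
grip_width: 0.0642
```

>>> {"name": "send_rows", "arguments": {"moves": [{"dx": 0,"dy": 0,"dz": 0,"ax": 0,"ay": 0,"az": 0},{"dx": 0,"dy": 0,"dz": 0,"ax": 0,"ay": 0,"az": 0},{"dx": 0,"dy": 0,"dz": 0,"ax": 0,"ay": 0,"az": 0},{"dx": 0,"dy": 0,"dz": 0,"ax": 0,"ay": 0,"az": 0}], "hand": 1, "newtons": 6}}

```text
clock: 11.68
position: [0.5968, -0.0635, 0.0324]
eef_rot: [[0.13, 0.992, -0.003], [0.992, -0.13, -0.001], [-0.001, -0.002, -1.0]]
contact_force: [-1.7, -0.0, 4.9]
grip_width: 0.0459
```

>>> {"name": "send_rows", "arguments": {"moves": [{"dx": 0,"dy": 0,"dz": 0,"ax": 0,"ay": 0,"az": 0},{"dx": 0,"dy": 0,"dz": 0,"ax": 0,"ay": 0,"az": 0},{"dx": 0,"dy": 0,"dz": 0,"ax": 0,"ay": 0,"az": 0},{"dx": 0,"dy": 0,"dz": -0.04,"ax": 0,"ay": 0,"az": 0},{"dx": 0,"dy": 0,"dz": -0.05,"ax": 0,"ay": 0,"az": 0},{"dx": 0,"dy": 0,"dz": -0.05,"ax": 0,"ay": 0,"az": 0}], "hand": 0.3}}

```text
clock: 12.42
position: [0.5974, -0.0633, 0.0828]
eef_rot: [[0.13, 0.992, -0.001], [0.992, -0.13, -0.001], [-0.001, -0.001, -1.0]]
contact_force: [-0.4, -0.6, -0.6]
grip_width: 0.0645
```

```bash
python3 -c "
from h import *
print(rs(ctrl.sense()['position']))
goto(rk(-.18,z=.12),H)
shot('top','t3');s=ctrl.sense();im=shot('wrist','w3')"
```

```text
(np.float64(-0.0428), np.float64(0.0007))
shift [-0.1372  0.0007 -0.0371] turn [-0.001  0.001 -0.   ]
```

View pics/w3.png

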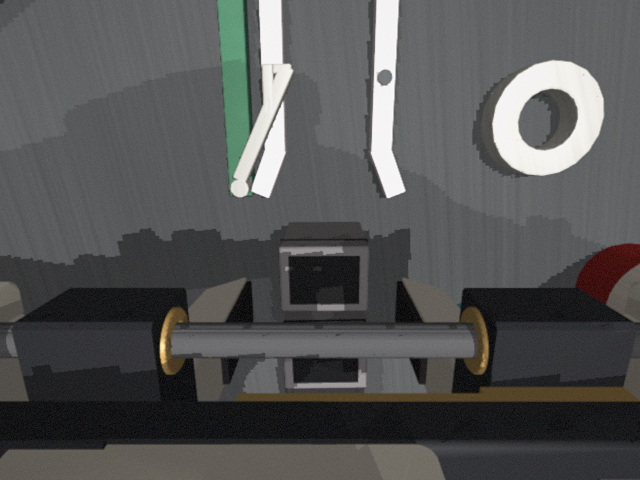

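The wrist view shows a at (324,275) between rails with inner edges near columns 285 and 371, the funnel ends at rows 192–195, and the catch nose at (283,67). I'll check the rack frame from these.

```bash
python3 - <<'E'
from h import *
s=ctrl.sense(); c=cam('wrist',s)
for n,p,z in [('noseL',(265,66),.024),('noseR',(291,66),.024),('bendL in',(285,150),.012),('bendR in',(371,152),.012),('railL',(281,5),.012),('railR',(378,5),.012),('endL',(264,195),.012),('endR',(397,193),.012)]: print(n,rs(ray(c,p,z)[0]))
im=cv2.imread('pics/t3.png')
for k,v in rects(im,cam('top'),dict(d=(388,222),c=(364,224),b=(343,224)),140).items(): print(k,np.round(v,1) if 0 else (rs(np.array(v[0])/1e3),np.round(v[1],1),round(v[2],1)))
E
```

```text
noseL (np.float64(0.064), np.float64(0.0322))
noseR (np.float64(0.064), np.float64(0.0187))
bendL in (np.float64(0.021), np.float64(0.0242))
bendR in (np.float64(0.02), np.float64(-0.0255))
railL (np.float64(0.0953), np.float64(0.0243))
railR (np.float64(0.0953), np.float64(-0.0266))
endL (np.float64(-0.0052), np.float64(0.0375))
endR (np.float64(-0.0039), np.float64(-0.0419))
d ((np.float64(-0.1796), np.float64(0.0001)), array([36.1, 45. ]), 83.1)
c ((np.float64(-0.1332), np.float64(0.0013)), array([36. , 45.1]), 82.2)
```

The rack frame agrees to within 1 mm. The catch face is at s≈64 mm, d is at s=−179.6 mm, and the row is squared. Now I'll re-grip d.

>>> {"name": "send_rows", "arguments": {"moves": [{"dx": -0.06,"dy": 0.001,"dz": -0.005,"ax": 0,"ay": 0,"az": 0},{"dx": -0.11,"dy": 0.001,"dz": -0.005,"ax": 0,"ay": 0,"az": 0},{"dx": -0.137,"dy": 0.001,"dz": -0.005,"ax": 0,"ay": 0,"az": 0},{"dx": -0.137,"dy": 0.001,"dz": 0,"ax": 0,"ay": 0,"az": 0},{"dx": -0.137,"dy": 0.001,"dz": 0.03,"ax": 0,"ay": 0,"az": 0},{"dx": -0.137,"dy": 0.001,"dz": 0.05,"ax": 0,"ay": 0,"az": 0},{"dx": -0.137,"dy": 0.001,"dz": 0.051,"ax": 0,"ay": 0,"az": 0}]}}

```text
clock: 13.4
position: [0.5782, -0.1976, 0.0286]
eef_rot: [[0.129, 0.992, -0.007], [0.992, -0.129, 0.001], [-0.0, -0.007, -1.0]]
contact_force: [0.1, -0.3, 0.5]
grip_width: 0.0643
```

>>> {"name": "send_rows", "arguments": {"moves": [{"dx": 0,"dy": 0,"dz": 0,"ax": 0,"ay": 0,"az": 0},{"dx": 0,"dy": 0,"dz": 0,"ax": 0,"ay": 0,"az": 0},{"dx": 0,"dy": 0,"dz": 0,"ax": 0,"ay": 0,"az": 0},{"dx": 0,"dy": 0,"dz": 0,"ax": 0,"ay": 0,"az": 0}], "hand": 1, "newtons": 30}}

```text
clock: 13.9
position: [0.5788, -0.1977, 0.0292]
eef_rot: [[0.129, 0.992, -0.006], [0.992, -0.129, 0.0], [-0.0, -0.006, -1.0]]
contact_force: [0.9, 0.6, 2.6]
grip_width: 0.0456
```

```bash
python3 -c "
from h import *
s=ctrl.sense();print(rs(s['position']),s['position'],s['contact_force'],s['qpos'])
goto(rk(-.10,-.0005,z=.031),H);goto(rk(.055,-.0005,z=.031),H)"
```

```text
(np.float64(-0.1784), np.float64(0.0017)) [ 0.57879009 -0.19769274  0.02923096] [0.94022461 0.58155712 2.63180301] [ -7.61320561  39.88163186  32.50022866 104.49760202 -29.25973527
  44.58876573  32.92611859]
shift [ 0.0784  0.0023 -0.0018] turn [-0.006  0.     0.001]
shift [ 0.2334  0.0024 -0.0019] turn [-0.006  0.     0.001]
```

>>> {"name": "send_rows", "arguments": {"moves": [{"dx": 0.008,"dy": 0.001,"dz": -0.0005,"ax": -0.003,"ay": 0,"az": 0},{"dx": 0.016,"dy": 0.0023,"dz": -0.0005,"ax": -0.005,"ay": 0,"az": 0.001},{"dx": 0.024,"dy": 0.0023,"dz": -0.0005,"ax": -0.005,"ay": 0,"az": 0.001},{"dx": 0.032,"dy": 0.0023,"dz": -0.0005,"ax": -0.005,"ay": 0,"az": 0.001},{"dx": 0.04,"dy": 0.0023,"dz": -0.0005,"ax": -0.005,"ay": 0,"az": 0.001},{"dx": 0.048,"dy": 0.0023,"dz": -0.0005,"ax": -0.005,"ay": 0,"az": 0.001},{"dx": 0.056,"dy": 0.0023,"dz": -0.0005,"ax": -0.005,"ay": 0,"az": 0.001},{"dx": 0.064,"dy": 0.0023,"dz": -0.0005,"ax": -0.005,"ay": 0,"az": 0.001}]}}

```text
clock: 14.9
position: [0.5893, -0.134, 0.0297]
eef_rot: [[0.13, 0.992, -0.001], [0.992, -0.13, -0.0], [-0.0, -0.001, -1.0]]
contact_force: [-0.3, -2.7, -0.8]
grip_width: 0.0458
```

```bash
python3 -c "
from h import *
s=ctrl.sense();print(rs(s['position']),s['position'],s['contact_force'])
goto(rk(.055,-.0005,z=.0295),H); shot('wrist','w4')"
```

```text
(np.float64(-0.1139), np.float64(-0.0005)) [ 0.58933118 -0.1340226   0.02971387] [-0.28303064 -2.67535969 -0.80348178]
shift [0.1689 0.     0.0002] turn [-0.001  0.     0.   ]
```

View pics/w4.png

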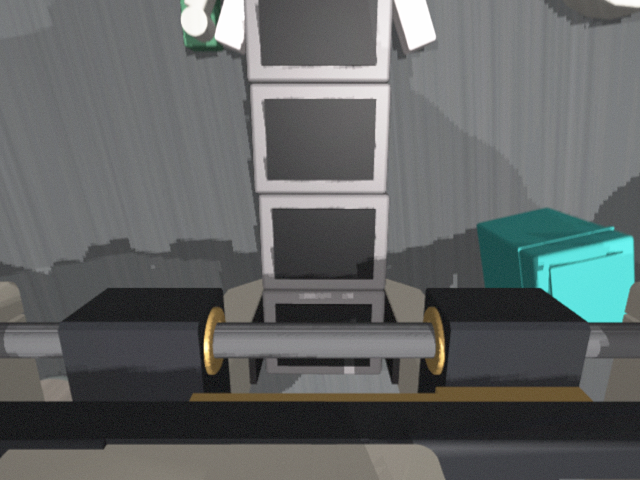

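All four cases are closed up and straight, with a centred in the funnel (columns 248–390). Push friction is about 2.7 N. I'll keep pushing.

>>> {"name": "send_rows", "arguments": {"moves": [{"dx": 0.008,"dy": 0,"dz": 0,"ax": 0,"ay": 0,"az": 0},{"dx": 0.016,"dy": 0,"dz": 0,"ax": 0,"ay": 0,"az": 0},{"dx": 0.024,"dy": 0,"dz": 0,"ax": 0,"ay": 0,"az": 0},{"dx": 0.032,"dy": 0,"dz": 0,"ax": 0,"ay": 0,"az": 0},{"dx": 0.04,"dy": 0,"dz": 0,"ax": 0,"ay": 0,"az": 0},{"dx": 0.048,"dy": 0,"dz": 0,"ax": 0,"ay": 0,"az": 0},{"dx": 0.056,"dy": 0,"dz": 0,"ax": 0,"ay": 0,"az": 0},{"dx": 0.064,"dy": 0,"dz": 0,"ax": 0,"ay": 0,"az": 0}]}}

```text
clock: 15.95
position: [0.5978, -0.0685, 0.0296]
eef_rot: [[0.128, 0.992, -0.001], [0.992, -0.128, 0.001], [0.001, -0.002, -1.0]]
contact_force: [0.5, -2.8, -1.2]
grip_width: 0.0457
```

```bash
python3 -c "
from h import *
s=ctrl.sense();print(rs(s['position']),s['position'],s['contact_force'])
goto(rk(.055,-.0005,z=.0295),H)"
```

```text
(np.float64(-0.0478), np.float64(-0.0004)) [ 0.5978332  -0.06847943  0.02963845] [ 0.53329639 -2.75932571 -1.1649757 ]
shift [0.1028 0.0002 0.0002] turn [-0.002 -0.001  0.001]
```

>>> {"name": "send_rows", "arguments": {"moves": [{"dx": 0.008,"dy": 0,"dz": 0,"ax": 0,"ay": 0,"az": 0},{"dx": 0.016,"dy": 0,"dz": 0,"ax": 0,"ay": 0,"az": 0},{"dx": 0.024,"dy": 0,"dz": 0,"ax": 0,"ay": 0,"az": 0},{"dx": 0.032,"dy": 0,"dz": 0,"ax": 0,"ay": 0,"az": 0},{"dx": 0.04,"dy": 0,"dz": 0,"ax": 0,"ay": 0,"az": 0},{"dx": 0.048,"dy": 0,"dz": 0,"ax": 0,"ay": 0,"az": 0},{"dx": 0.056,"dy": 0,"dz": 0,"ax": 0,"ay": 0,"az": 0},{"dx": 0.064,"dy": 0,"dz": 0,"ax": 0,"ay": 0,"az": 0}]}}

```text
clock: 16.95
position: [0.606, -0.0045, 0.0296]
eef_rot: [[0.128, 0.992, -0.002], [0.992, -0.128, 0.001], [0.001, -0.002, -1.0]]
contact_force: [1.0, -3.3, -1.3]
grip_width: 0.0459
```

```bash
python3 -c "
from h import *
s=ctrl.sense();print(rs(s['position']),s['position'],s['contact_force'])
goto(rk(.055,-.0005,z=.0295),H)"
```

```text
(np.float64(0.0167), np.float64(-0.0003)) [ 0.60603996 -0.00445002  0.02964659] [ 1.01969781 -3.27888666 -1.27563393]
shift [0.0383 0.0003 0.0002] turn [-0.002 -0.001  0.001]
```

>>> {"name": "send_rows", "arguments": {"moves": [{"dx": 0.007,"dy": 0,"dz": 0,"ax": 0,"ay": 0,"az": 0.001},{"dx": 0.014,"dy": 0,"dz": 0,"ax": 0,"ay": 0,"az": 0.001},{"dx": 0.021,"dy": 0,"dz": 0,"ax": 0,"ay": 0,"az": 0.001},{"dx": 0.028,"dy": 0,"dz": 0,"ax": 0,"ay": 0,"az": 0.001},{"dx": 0.034,"dy": 0,"dz": 0,"ax": 0,"ay": 0,"az": 0.001},{"dx": 0.039,"dy": 0,"dz": 0,"ax": 0,"ay": 0,"az": 0.001},{"dx": 0.042,"dy": 0,"dz": 0,"ax": 0,"ay": 0,"az": 0.001},{"dx": 0.044,"dy": 0,"dz": 0,"ax": 0,"ay": 0,"az": 0.001}]}}

```text
clock: 17.95
position: [0.6117, 0.0393, 0.0297]
eef_rot: [[0.129, 0.992, -0.002], [0.992, -0.129, 0.001], [0.001, -0.002, -1.0]]
contact_force: [1.1, -3.6, -3.1]
grip_width: 0.0459
```

```bash
python3 -c "
from h import *
s=ctrl.sense();print(rs(s['position']),s['position'],s['contact_force'])
goto(rk(.082,-.0005,z=.0295),H); shot('wrist','w5'); im=ctrl.camera('top')[180:270,130:330]
cv2.imwrite('pics/t5.png',cv2.resize(im[:,:,::-1],None,fx=3.5,fy=3.5))"
```

```text
(np.float64(0.0608), np.float64(-0.0002)) [0.61172546 0.03931909 0.02967607] [ 1.06250668 -3.5822492  -3.0719873 ]
shift [0.0212 0.0003 0.0002] turn [-0.002 -0.001  0.   ]
```

View pics/t5.png

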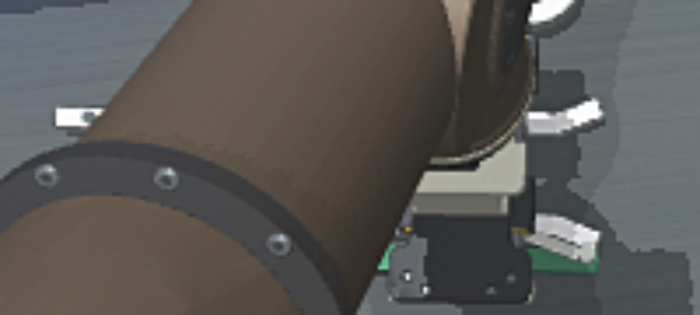

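The arm hides the catch in the top view, so I'll go by force and position. The plate should be about 1–2 mm ahead, so I'll push more slowly.

>>> {"name": "send_rows", "arguments": {"moves": [{"dx": 0.002,"dy": 0,"dz": 0,"ax": 0,"ay": 0,"az": 0},{"dx": 0.004,"dy": 0,"dz": 0,"ax": 0,"ay": 0,"az": 0},{"dx": 0.006,"dy": 0,"dz": 0,"ax": 0,"ay": 0,"az": 0},{"dx": 0.008,"dy": 0,"dz": 0,"ax": 0,"ay": 0,"az": 0},{"dx": 0.01,"dy": 0,"dz": 0,"ax": 0,"ay": 0,"az": 0},{"dx": 0.012,"dy": 0,"dz": 0,"ax": 0,"ay": 0,"az": 0},{"dx": 0.013,"dy": 0,"dz": 0,"ax": 0,"ay": 0,"az": 0},{"dx": 0.014,"dy": 0,"dz": 0,"ax": 0,"ay": 0,"az": 0}]}}

```text
clock: 19.05
position: [0.6131, 0.0505, 0.0298]
eef_rot: [[0.131, 0.991, -0.002], [0.991, -0.131, -0.002], [-0.002, -0.002, -1.0]]
contact_force: [-0.3, -10.9, -0.2]
grip_width: 0.0459
```

```bash
python3 -c "
from h import *
s=ctrl.sense();print(rs(s['position']),s['position'],s['contact_force'])
goto(rk(.082,-.0005,z=.0295),H)"
```

```text
(np.float64(0.0721), np.float64(-0.0001)) [0.6130807  0.05049571 0.02975669] [ -0.3326277  -10.88125019  -0.24234094]
shift [0.0099 0.0004 0.0002] turn [-0.002  0.002 -0.002]
```

>>> {"name": "send_rows", "arguments": {"moves": [{"dx": 0.003,"dy": 0,"dz": 0,"ax": 0,"ay": 0,"az": 0},{"dx": 0.0045,"dy": 0,"dz": 0,"ax": 0,"ay": 0,"az": 0},{"dx": 0.006,"dy": 0,"dz": 0,"ax": 0,"ay": 0,"az": 0},{"dx": 0.007,"dy": 0,"dz": 0,"ax": 0,"ay": 0,"az": 0},{"dx": 0.008,"dy": 0,"dz": 0,"ax": 0,"ay": 0,"az": 0},{"dx": 0.009,"dy": 0,"dz": 0,"ax": 0,"ay": 0,"az": 0},{"dx": 0.0095,"dy": 0,"dz": 0,"ax": 0,"ay": 0,"az": 0},{"dx": 0.01,"dy": 0,"dz": 0,"ax": 0,"ay": 0,"az": 0}]}}

```text
clock: 20.05
position: [0.6138, 0.0567, 0.0298]
eef_rot: [[0.134, 0.991, -0.003], [0.991, -0.134, -0.006], [-0.006, -0.002, -1.0]]
contact_force: [-1.4, -13.0, -0.0]
grip_width: 0.0455
```

```bash
python3 -c "
from h import *
s=ctrl.sense();print(rs(s['position']),s['position'],s['contact_force'])
goto(rk(.082,-.0005,z=.0295),H)"
```

```text
(np.float64(0.0783), np.float64(-0.0)) [0.61380745 0.05667872 0.02982824] [ -1.37174847 -12.98010009  -0.03394887]
shift [0.0037 0.0005 0.0003] turn [-0.002  0.006 -0.004]
```

>>> {"name": "send_rows", "arguments": {"moves": [{"dx": 0.004,"dy": 0,"dz": 0,"ax": 0,"ay": 0.003,"az": -0.002},{"dx": 0.005,"dy": 0,"dz": 0,"ax": 0,"ay": 0.003,"az": -0.002},{"dx": 0.0055,"dy": 0,"dz": 0,"ax": 0,"ay": 0.003,"az": -0.002},{"dx": 0.006,"dy": 0,"dz": 0,"ax": 0,"ay": 0.003,"az": -0.002},{"dx": 0.0065,"dy": 0,"dz": 0,"ax": 0,"ay": 0.003,"az": -0.002},{"dx": 0.007,"dy": 0,"dz": 0,"ax": 0,"ay": 0.003,"az": -0.002}]}}

```text
clock: 20.8
position: [0.6142, 0.0597, 0.0299]
eef_rot: [[0.134, 0.991, -0.003], [0.991, -0.134, -0.007], [-0.007, -0.002, -1.0]]
contact_force: [-1.6, -12.7, 0.6]
grip_width: 0.0459
```

```bash
python3 -c "
from h import *
s=ctrl.sense();print(rs(s['position']),s['position'],s['contact_force'])
goto(rk(.082,-.0005,z=.0295),H); shot('wrist','w6');shot('scene','s6')"
```

```text
(np.float64(0.0813), np.float64(-0.0)) [0.61418213 0.05965026 0.02988214] [ -1.55975325 -12.74639728   0.63861157]
shift [0.0007 0.0005 0.0004] turn [-0.002  0.007 -0.005]
```

```bash
python3 -c "
import cv2,numpy as np
a=cv2.imread('pics/w6.png');b=cv2.imread('pics/s6.png')[200:350,270:530]
b=cv2.resize(b,(520,300));a=cv2.resize(a,(400,300))
cv2.imwrite('pics/m6.png',np.vstack([cv2.resize(b,(600,346)),cv2.resize(a[:, :],(600,250))]))"
```

```text
(no output)
```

View pics/m6.png

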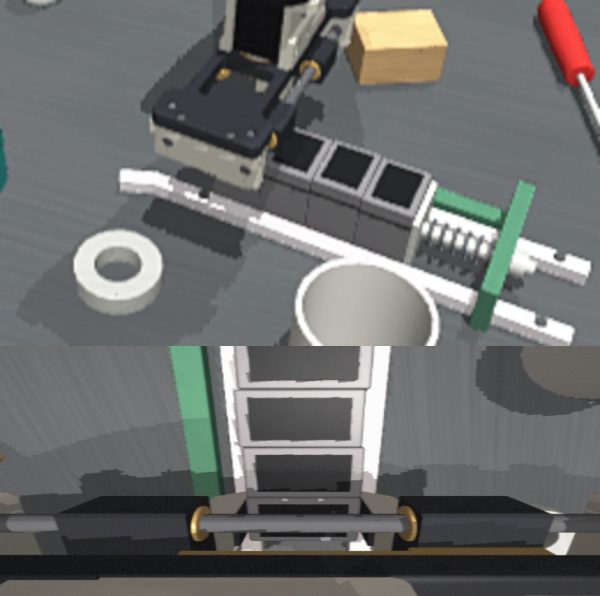

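>>> {"name": "send_rows", "arguments": {"moves": [{"dx": 0.004,"dy": 0,"dz": 0,"ax": 0,"ay": 0.003,"az": -0.002},{"dx": 0.0045,"dy": 0,"dz": 0,"ax": 0,"ay": 0.003,"az": -0.002},{"dx": 0.005,"dy": 0,"dz": 0,"ax": 0,"ay": 0.003,"az": -0.002},{"dx": 0.0055,"dy": 0,"dz": 0,"ax": 0,"ay": 0.003,"az": -0.002},{"dx": 0.0055,"dy": 0,"dz": 0,"ax": 0,"ay": 0.003,"az": -0.002}]}}

```text
clock: 21.52
position: [0.6144, 0.0612, 0.0299]
eef_rot: [[0.135, 0.991, -0.003], [0.991, -0.135, -0.008], [-0.008, -0.002, -1.0]]
contact_force: [-0.6, -12.1, 0.7]
grip_width: 0.0457
```

```bash
python3 -c "
from h import *
s=ctrl.sense();print(rs(s['position']),s['position'],s['contact_force'])"
```

```text
(np.float64(0.0829), np.float64(0.0)) [0.61436208 0.06120178 0.02993558] [ -0.59597518 -12.12267128   0.68000471]
```

>>> {"name": "send_rows", "arguments": {"moves": [{"dx": 0.004,"dy": 0,"dz": 0,"ax": 0,"ay": 0.003,"az": -0.002},{"dx": 0.0045,"dy": 0,"dz": 0,"ax": 0,"ay": 0.003,"az": -0.002},{"dx": 0.005,"dy": 0,"dz": 0,"ax": 0,"ay": 0.003,"az": -0.002},{"dx": 0.005,"dy": 0,"dz": 0,"ax": 0,"ay": 0.003,"az": -0.002}]}}

```text
clock: 22.02
position: [0.6145, 0.0621, 0.03]
eef_rot: [[0.136, 0.991, -0.004], [0.991, -0.136, -0.009], [-0.009, -0.002, -1.0]]
contact_force: [-0.8, -13.4, 0.3]
grip_width: 0.0459
```

>>> {"name": "send_rows", "arguments": {"moves": [{"dx": 0.002,"dy": 0,"dz": 0,"ax": 0,"ay": 0.002,"az": -0.001},{"dx": 0.001,"dy": 0,"dz": 0,"ax": 0,"ay": 0.001,"az": 0},{"dx": 0.0,"dy": 0,"dz": 0,"ax": 0,"ay": 0,"az": 0},{"dx": -0.001,"dy": 0,"dz": 0,"ax": 0,"ay": 0,"az": 0},{"dx": -0.002,"dy": 0,"dz": 0,"ax": 0,"ay": 0,"az": 0},{"dx": -0.002,"dy": 0,"dz": 0,"ax": 0,"ay": 0,"az": 0}]}}

```text
clock: 22.78
position: [0.6145, 0.0613, 0.03]
eef_rot: [[0.135, 0.991, -0.003], [0.991, -0.135, -0.008], [-0.008, -0.002, -1.0]]
contact_force: [3.5, 1.5, -2.7]
grip_width: 0.0458
```

```bash
python3 -c "
from h import *
s=ctrl.sense();print(rs(s['position']),s['position'],s['contact_force'])"
```

```text
(np.float64(0.083), np.float64(-0.0001)) [0.61453168 0.06130607 0.03004349] [ 3.54740791  1.47680727 -2.70472332]
```

The force fell to about 0 after only 0.8 mm of back-off, and d now resists being pulled back, so the catch is holding. I'll release, lift clear and look.

>>> {"name": "send_rows", "arguments": {"moves": [{"dx": 0,"dy": 0,"dz": 0,"ax": 0,"ay": 0,"az": 0},{"dx": 0,"dy": 0,"dz": 0,"ax": 0,"ay": 0,"az": 0},{"dx": 0,"dy": 0,"dz": 0,"ax": 0,"ay": 0,"az": 0},{"dx": 0,"dy": 0,"dz": 0,"ax": 0,"ay": 0,"az": 0}], "hand": 0.3}}

```text
clock: 23.28
position: [0.6143, 0.0613, 0.03]
eef_rot: [[0.135, 0.991, -0.004], [0.991, -0.135, -0.008], [-0.008, -0.003, -1.0]]
contact_force: [1.2, -0.1, -0.0]
grip_width: 0.0638
```

>>> {"name": "send_rows", "arguments": {"moves": [{"dx": 0,"dy": 0,"dz": -0.02,"ax": 0,"ay": 0,"az": 0},{"dx": 0,"dy": 0,"dz": -0.05,"ax": 0,"ay": 0,"az": 0},{"dx": 0,"dy": 0,"dz": -0.1,"ax": 0,"ay": 0,"az": 0},{"dx": -0.06,"dy": 0,"dz": -0.12,"ax": 0,"ay": 0,"az": 0},{"dx": -0.12,"dy": 0,"dz": -0.12,"ax": 0,"ay": 0,"az": 0},{"dx": -0.16,"dy": 0,"dz": -0.12,"ax": 0,"ay": 0,"az": 0},{"dx": -0.16,"dy": 0,"dz": -0.12,"ax": 0,"ay": 0,"az": 0}]}}

```text
clock: 24.15
position: [0.5924, -0.1012, 0.1534]
eef_rot: [[0.142, 0.99, -0.002], [0.99, -0.142, -0.01], [-0.01, -0.001, -1.0]]
contact_force: [0.3, 0.6, -0.8]
grip_width: 0.0642
```

```bash
python3 -c "
from h import *
s=ctrl.sense();print(rs(s['position']),s['position'],s['contact_force'])
shot('wrist','w7');shot('top','t7')"
```

```text
(np.float64(-0.081), np.float64(0.0007)) [ 0.59239508 -0.10122014  0.15337796] [ 0.32473147  0.59346551 -0.7728762 ]
```

View pics/w7.png

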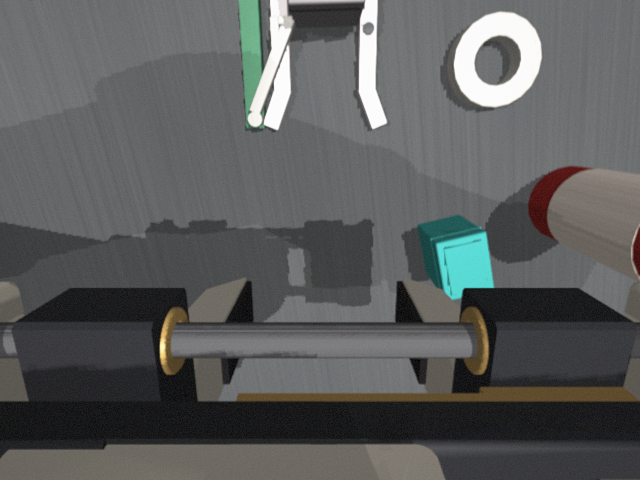

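View pics/t7.png

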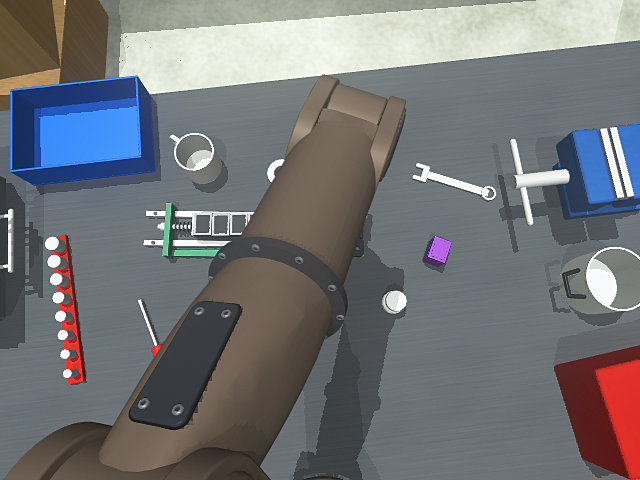

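In the wrist view the catch arm runs from the pivot (255,118) to the nose (293,20), right behind d's rear face at rows 3–12. I'll check the nose position numerically.

```bash
python3 - <<'E'
from h import *
s=ctrl.sense(); c=cam('wrist',s); 
for n,p,z in [('noseR',(294,21),.024),('pivot',(255,118),.024),('rear top edge',(325,1),.056),('rear bottom',(325,12),.0)]: print(n,rs(ray(c,p,z)[0]))
im=cv2.imread('pics/t7.png')
for k,v in rects(im,cam('top'),dict(a=(203,225),b=(222,225)),140).items(): print(k,rs(np.array(v[0])/1e3),np.round(v[1],1),round(v[2],1))
w=cv2.imread('pics/w7.png')[0:140,220:420]; cv2.imwrite('pics/w7z.png',cv2.resize(w,None,fx=4,fy=4,interpolation=cv2.INTER_CUBIC))
E
```

```text
noseR (np.float64(0.068), np.float64(0.0195))
pivot (np.float64(0.0065), np.float64(0.0489))
rear top edge (np.float64(0.0707), np.float64(-0.0011))
rear bottom (np.float64(0.0794), np.float64(-0.0012))
a (np.float64(0.1664), np.float64(-0.0017)) [158.7  50.8] 83.1
b (np.float64(0.1664), np.float64(-0.0017)) [158.7  50.8] 83.1
```

View pics/w7z.png

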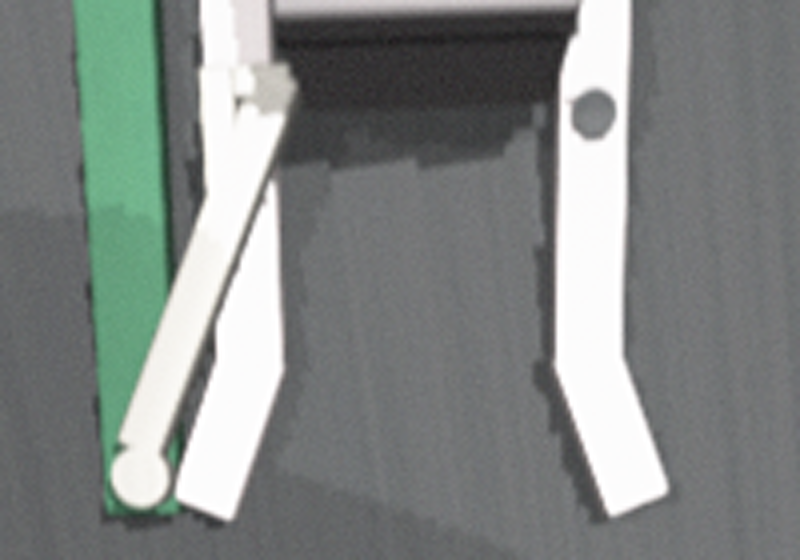

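The nose is sprung in (v≈19.5 mm, compared with 18.7 mm at rest), directly behind d. I'm handing the job in.

```bash
python3 -c "
from plant import ctrl
print(ctrl.sign_off(), ctrl.sense()['clock'])"
```

```text
the job is handed in; nothing more can be done
the job is handed in; nothing more can be done
```

The four cases are in the rack as one straight, closed-up row, and the side catch is in behind the last case and holding it. I handed the job in after about 24 s of the 72 s allowed.

- **What I did:** I stood the odd case behind the row and squared the other three with light grips on the rack's axis. I then pushed all four in slowly while holding the last case.
- **Push force:** the highest wrist reading I saw was about 13.4 N, part of it friction, so the plate should have stayed under its 16 N ramming limit. I went about 1–2 mm past the expected catch point; the end stop is 4.5 mm past it.
- **Catch checks:** when I eased back 0.8 mm the force fell to zero and the row stayed put. After releasing, the wrist picture shows the nose in the channel right behind the last case, about 19.5 mm off the axis against 18.7 mm measured before the push.
- **Everything else:** the pictures show nothing else disturbed, though in the last top view the arm hid the screwdriver, the carton and the area where the spray can and turquoise case stand. The wrist picture shows the bearing, spray can and turquoise case standing; I had no last view of the carton.
- **Checks that disagreed:** in the final wrist picture, distances along the rack read about 4 mm long because the tool was slightly tilted. The contour check on the final top picture was useless, because it merged the cases with the rails.

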